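Clamp a starter solenoid on the slotted bed with a quarter-turn T-bolt

ROBOT

A 6-joint arm with a two-finger parallel gripper is mounted at the origin on a cart in front of the work surface, level with it; the furniture and walls round the work are solid. World frame = base frame: x ahead of the robot, y to its left, z up, the work surface at z = 0. Lengths are in m, angles in rad, forces in N, time in s.
With the tool pointing down it reaches from about 0.3 to 0.775 m from the base axis. Payload 14.6 kg.
Tool frame: the origin (TCP) lies at the very end of the fingers, on their centre line; the grasp point (between the pads) lies 19 mm behind it (ctrl.grasp_offset is the distance from the TCP to the grasp point, in m); z points along the fingers, y is the line along which they close (so a half turn about z gives the same grasp; the last joint's range is limited). The gripper opens to 94 mm and grips with 3 to 60 N. Pads are 16 mm wide; open, the fingers measure 119 mm over their backs; the gripper's body (75 mm by 177 mm) begins 78 mm behind the grasp point.
Start: joints at [1.273, 0.3, 1.521, -0, 1.321, -0.067], TCP at [0.126, 0.535, 0.205] pointing down, gripper open.
Joint ranges: [-3.03, 3.03], [-0.79, 2.21], [0.23, 2.52], [-1.04, 4.18], [0, 3.07], [-2.55, 2.55]. Speed limits (rad/s): [2.22, 2.22, 2.57, 3.14, 3.14, 3.14].

INTERFACE

Orientations are given as [roll, pitch, yaw] about the fixed x, y, z axes, in that order (R = Rz(yaw) Ry(pitch) Rx(roll)).
In Python, from station import ctrl gives the robot as it stands.
- The arm moves only by the tool step_arm, never from a script. Its argument "plan" is a list that holds one entry, the list of rows, each a list of 6 numbers: the shift along the tool's x, y, z in units of 30 mm (1.0 is 30 mm), then the turn, a rotation vector about the tool's x, y, z in units of 6 degrees (1.0 is 6 degrees). In form: [[[dx, dy, dz, wx, wy, wz], ...]]. A call has 1 to 8 rows; each row is the pose to reach, as a shift and turn from the pose commanded when the call began, along the tool's axes at that moment; what a row does not reach only later rows make up. A row lasts 1/12 s, in which the tool goes at most 41.7 mm and 7.16 degrees, less where a joint would pass 70% of its speed; a pose out of reach is approached as far as the arm can. A call with a gripper value outside its range is refused whole. "grip" is the opening, from 0 (shut) to 1 (fully open), set as the call begins (left out, the last holds). The fingers move at their own pace and stop on an object; "squeeze" is the grip in N (left out, the last holds). Time passes only in rows, so rows that repeat a pose let the fingers close. It gives the time, the measured TCP pose, the force, the opening and the grip force at its end, in the units of the state.
- ctrl.get_obs(): the state, without advancing time (a new reading comes with each control period).
- ctrl.camera(name): name is "scene" or "side" or "wrist"; returns the picture (480x640x3 uint8, red, green, blue); there is no depth.
- ctrl.camera_model(name): a dict with "intrinsics" (3x3 intrinsics, pixels), "R" (3x3) and "t" (3): a world point X has camera coordinates R X + t; the wrist camera has in their place "tool_from_camera" (4x4, takes a point from camera to tool coordinates, whose origin is the TCP and whose axes are the flange's). Camera axes: x right, y down, z forward; pixel columns grow to the right and rows downward; lengths in m; the calibration is good to about 2 mm. A picture is of the moment at which its call begins: read the wrist's pose just before it. camera_model takes no time and is no camera call.
- ctrl.hand_in(): hands the job in; it is judged then, once.
Trained networks look in the newest picture that a camera, given by its name, has taken for a name from the list of things; names that differ only in an ending like _2 or _b are one class to them, and where a whole thing is asked for, a point or a joint stands for the part that bears it (a point fixed in the world has none). Each returns a list of dicts, best first, with "confidence" (0 to 1); they miss things now and then, are a little off and sometimes report something else, mostly with a low value. They report only what shows in the picture. A call takes as long as a camera call. They do not tell look-alikes from the thing itself.
- ctrl.masks_of(query, camera): "pixels" (480x640 bool, what is visible of it) and "at" ([column, row] in pixels, amid what is visible of it).
- ctrl.place_of(query, camera): "at" ([column, row] in pixels: a listed point, or the origin of a listed thing).
The state is a dict: "time_s": time; "qpos": joint angles; "joint_vel": joint speeds; "tau": joint torques, N m; "ee_pos": TCP position; "eef_rot": TCP orientation; "force": force on the tool from outside, world axes, zero at the start; "moment": the same for the moment, N m; "grip_width": finger opening in m; "grip_force": force on a finger pad.
Only numpy, scipy, OpenCV 4.12 (cv2) and the standard library are available. Lean on these libraries where they do the work, as an engineer would, in place of code of your own. Each camera call takes 0.05 s, during which the arm holds its last target. There are 200 camera calls.

TASK

Clamp the starter solenoid for work on its terminals. Push the sliding stop along the bed until the solenoid sits in the V-jaw and the stop's sprung pad is pressed about half-way in, no harder; then take the sprung T-bolt from the plywood block, pass its head through the hole in the stop's foot into the bed's slot, press it down gently against its spring, turn it clockwise until you feel the head come to its stop squarely across the slot (the grip bar has play), without forcing it, and let go, so that it is drawn up under the lips and locks the stop. Keep the solenoid upright and leave the other things on the bench alone.

Things in the scene. Friction and masses are not known exactly. Their poses are not given: they have to be found in the camera images.
- rail: Dark steel fixture bed fixed to the bench, 280 mm long (y), 70 wide, top 36 mm above the bench; origin: centre of its underside, z up. A T-slot, open at both ends, runs along its top at x = 0: 16 mm wide between lips 8 mm thick, over a cavity 28 mm wide, 15 to 28 mm above the bench. Fixed on its +y end: a grey 90 degree V-jaw open to -y, V bottom at y = 102 to 116 mm, 44 mm high.
- stop: Aluminium stop that only slides along the bed's y (key in the slot) and stays where it is left; 12 N slide it; +y is towards solenoid and jaw. Origin: bed-top height, centre of its oblong hole; axes as the bed's. Foot 54 mm wide (x), 10 thick, y = -34 to +66 mm; the hole is 18 wide (x), 38 long (y), in line with the bed's slot.
- stop_back (a point): Middle of the flat back face (to -y) of the stop's upright, to push on: 52 mm (+y) from the stop's origin, 33 above the bed. Upright 54 wide, 14 thick, top 56 mm above the bed. In front a sprung round pad, 20 mm across, 30 mm above the bed: face at stop y = +75 mm, 4 mm of travel, 2 N to start, 8 N half-way, 14 N right in.
- solenoid: Starter solenoid standing upright on the bed between stop and V-jaw, loose: can 43 mm in diameter and 50 mm high, with two threaded terminals on top, 78 mm in all, 0.34 to 0.55 kg; origin at the centre of its underside, z up. It stands in line with the V; 2 to 4 N slide it on the bed.
- tbolt: Steel T-bolt with sprung collar, upright, 78 mm tall, 0.2 kg; origin: centre of the head's underside, z up the shank, y along the head. Shank 11 mm in diameter. Collar 38 mm across, underside 22.5 mm above the origin; its spring lets it give up to 6 mm upwards (4 N to start, 10 N at the end). Hub 28 mm across up to 43 mm.
- tbolt_head (a point): Centre of the top of the T-bolt's hammer head: 14.4 mm wide (x), 27.2 long (y), 8 thick, lower edges bevelled. Under the lips it turns clockwise only (from above), until the square corners of head and neck meet the slot walls, when it lies squarely across (88 to 97 degrees). With the collar just resting on the stop's foot it is 3.5 mm too high to go under the lips.
- tbolt_grip (a point): Centre of the T-bolt's grip, a black bar 14 mm thick (x), 50 long (y of this point), 24 high, 66 mm above the bolt's origin (neck below it 13 mm across, 11 long). It turns freely on the shank through 0.5 rad of play before it drives; the middle of the play is up to 0.23 rad off the head's line, either way, and cannot be seen.
- holder: Plywood block 60 x 90 x 36 mm (x, y, z), fixed, origin at the centre of its underside, in which the T-bolt is parked: its slot is 20 mm wide (x) and 32 mm long (y), centred at y = +16 mm, and the bolt hangs in it by its collar with some play.
- bolt_m8_a: Bystander: steel hex bolt with nut, 42 mm tall, 15 mm wide, standing on its head near the plywood block; origin at the centre of its underside.
- bush_brass: Bystander: brass bush, 22 mm in diameter, 33 mm high, standing behind the bed; origin at the centre of its underside.
- nut_m12: Bystander: hexagon nut, 18 x 21 x 10 mm, lying near the plywood block; origin at the centre of its underside.
There are look-alikes about, which are no part of the job. Leave any orange look-alike of the tbolt alone.

How it is judged:
On the way:
1. the solenoid is centred in the V-jaw and the pad bears on it with over 5 N (contact force between stop and solenoid above 5 N and x of solenoid in the frame of rail between -0.0025 and 0.0025 m), for 0.2 s.
At the end, for the whole second after the job is handed in: Solenoid upright and centred in the V-jaw (within 2.5 mm), the pad bearing on it with over 5 N; T-bolt upright in the stop's hole, head under the lips, across the slot (within 0.16 rad), drawn up by its spring (underside 17 to 21.5 mm above the bench); all at rest and let go (all of step 1 and z of tbolt in the frame of rail between 0.017 and 0.0215 m and x of tbolt in the frame of rail between -0.003 and 0.003 m and horizontal distance between tbolt and stop below 0.01 m and angle between the y axis of tbolt_head and the x axis of rail, either way round below 0.16 rad and angle between tbolt's own z axis and vertical below 0.08 rad and angle between solenoid's own z axis and vertical below 0.06 rad and linear speed of each of tbolt, solenoid below 0.01 m/s); the robot touches nothing.
It fails at once if the solenoid is squeezed by the stop with more than 20 N (contact force between stop and solenoid above 20 N).
It fails at once if the T-bolt is pressed down on the stop with more than 25 N (contact force between tbolt and stop above 25 N).
It fails at once if the T-bolt is forced on the bed, or against its end stop, with more than 60 N (contact force between tbolt and rail above 60 N).
It fails at once if the solenoid is tipped by more than 0.35 rad (angle between solenoid's own z axis and vertical above 0.35 rad).
It fails at once if a bystander (bolt, bush or nut) is moved by more than 25 mm (distance of any of bolt_m8_a, bush_brass, nut_m12 from where it was at the start of the episode above 0.025 m).
It also fails if it takes over 72 s, if anything falls off the work surface, if the arm or the gripper's body presses on something with over 40 N, if the wrist force passes 120 N, or if a joint passes its speed limit or range.

## Working session

There is one attempt and no reset: what is moved stays moved. The work goes in short steps, Python scripts to look and compute and a tool call to move; the robot and the scene stay as the last step left them, time stands still between calls to the robot, and variables do not carry over. Pictures are saved under pics/ and viewed, at most 13 in all, crops included, and the job is handed in when it is done.

Besides the shell and the picture viewer there is one more tool, called after "Request:" as name(argument=value, ...), one argument or row to a line, values as JSON. step_arm: Moves the arm, as the interface text tells. Its arguments: {"type":"object","properties":{"plan":{"type":"array","items":{"type":"array","items":{"type":"array","items":{"type":"number"}}}},"grip":{"type":"number"},"squeeze":{"type":"number"}},"required":["plan"]}

```bash
ls; mkdir -p pics; cat > h.py <<'E'
import numpy as np, cv2
from station import ctrl
from scipy.spatial.transform import Rotation as Ro
def cam(n):
    m=ctrl.camera_model(n); K=np.array(m["intrinsics"])
    if "R" in m: return K,np.array(m["R"]),np.array(m["t"])
    o=ctrl.get_obs(); T=np.eye(4); T[:3,:3]=rot(o); T[:3,3]=o["ee_pos"]
    W=T@np.array(m["tool_from_camera"]); R=W[:3,:3].T
    return K,R,-R@W[:3,3]
def rot(o):
    e=np.array(o["eef_rot"]); return Ro.from_euler("xyz",e).as_matrix() if e.size==3 else e.reshape(3,3)
def ray(n,px,z,c=None):
    K,R,t=c or cam(n); d=R.T@np.linalg.solve(K,[px[0],px[1],1]); C=-R.T@t
    return C+d*(z-C[2])/d[2]
def proj(n,X,c=None):
    K,R,t=c or cam(n); p=K@(R@np.array(X)+t); return p[:2]/p[2]
def tri(obs):
    A=[];b=[]
    for c,px in obs:
        K,R,t=c; d=R.T@np.linalg.solve(K,[px[0],px[1],1]); d/=np.linalg.norm(d); P=np.eye(3)-np.outer(d,d)
        A.append(P); b.append(P@(-R.T@t))
    return np.linalg.lstsq(np.vstack(A),np.hstack(b),rcond=None)[0]
def shot(n,f): 
    im=ctrl.camera(n); cv2.imwrite("pics/"+f,im[:,:,::-1]); return im
E
python3 - <<'E'
from h import *
o=ctrl.get_obs(); print(o)
cs={}
for n in ["scene","side","wrist"]:
    cs[n]=cam(n); shot(n,n+"0.png")
    for q in ["rail","stop","stop_back","solenoid","tbolt","tbolt_head","tbolt_grip","holder","bolt_m8_a","bush_brass","nut_m12"]:
        print(n,q,[(np.round(r["at"]).tolist(),round(r["confidence"],2)) for r in ctrl.place_of(q,n)][:4])
    print(n,-cs[n][1].T@cs[n][2])
E
```

```text
pics
{'time_s': 0.0, 'qpos': array([ 1.27339434e+00,  3.00493710e-01,  1.52162161e+00, -3.52406985e-05,
        1.32067756e+00, -6.65964222e-02]), 'joint_vel': array([-0.00018345, -0.00023218, -0.00020688, -0.00081639, -0.00162576,
        0.00013596]), 'tau': array([ 2.07966979e-03, -5.31811595e+01, -3.52735627e+01,  7.08703394e-02,
        2.43830297e-02, -8.64256549e-05]), 'ee_pos': array([0.12574814, 0.53514935, 0.20485678]), 'eef_rot': array([-3.14039282e+00, -4.58137985e-05,  2.91079581e+00]), 'force': array([ 0.37550144, -0.76191743, -0.68775995]), 'moment': array([-0.0069724 ,  0.03904688,  0.01802186]), 'grip_force': 0.0, 'grip_width': 0.0939617930188271}
scene rail [([342.0, 269.0], 0.91), ([352.0, 249.0], 0.23)]
scene stop [([372.0, 284.0], 0.82), ([343.0, 272.0], 0.58)]
scene stop_back [([350.0, 250.0], 0.84)]
scene solenoid [([320.0, 234.0], 0.6), ([205.0, 281.0], 0.38), ([217.0, 293.0], 0.17)]
scene tbolt [([238.0, 232.0], 0.73), ([291.0, 358.0], 0.67), ([208.0, 282.0], 0.65)]
scene tbolt_head [([291.0, 357.0], 0.97), ([207.0, 278.0], 0.74)]
scene tbolt_grip [([230.0, 2
[... 479 characters left out ...]
376.0, 273.0], 0.64), ([402.0, 282.0], 0.45)]
side tbolt_head [([327.0, 349.0], 0.97), ([373.0, 268.0], 0.72), ([403.0, 319.0], 0.67)]
side tbolt_grip [([404.0, 279.0], 0.83), ([376.0, 236.0], 0.66), ([329.0, 308.0], 0.58), ([270.0, 245.0], 0.58)]
side holder [([388.0, 325.0], 0.88)]
side bolt_m8_a [([359.0, 302.0], 0.65)]
side bush_brass [([361.0, 305.0], 0.63), ([245.0, 265.0], 0.54)]
side nut_m12 [([400.0, 353.0], 0.67)]
side [0.57810724 0.94991095 0.40219321]
wrist rail []
wrist stop []
wrist stop_back []
wrist solenoid []
wrist tbolt []
wrist tbolt_head []
wrist tbolt_grip []
wrist holder []
wrist bolt_m8_a []
wrist bush_brass []
wrist nut_m12 []
wrist [0.05027401 0.5532316  0.38423298]
```

```bash
python3 - <<'E'
import cv2
a=cv2.imread("pics/scene0.png")[190:400,160:440]; b=cv2.imread("pics/side0.png")[190:400,190:470]
cv2.imwrite("pics/c0.png",cv2.resize(a,(800,600),interpolation=3)); cv2.imwrite("pics/c1.png",cv2.resize(b,(800,600),interpolation=3))
E
```

```text
(no output)
```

View pics/c0.png

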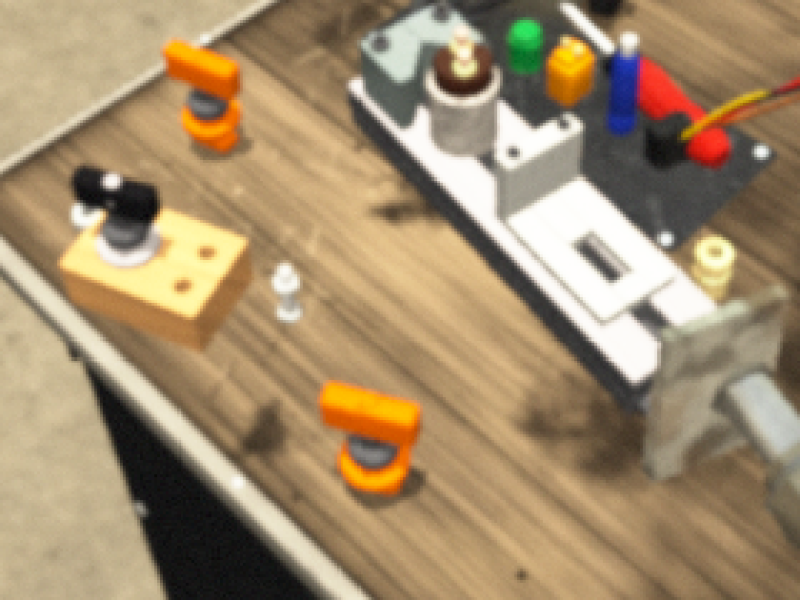

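View pics/c1.png

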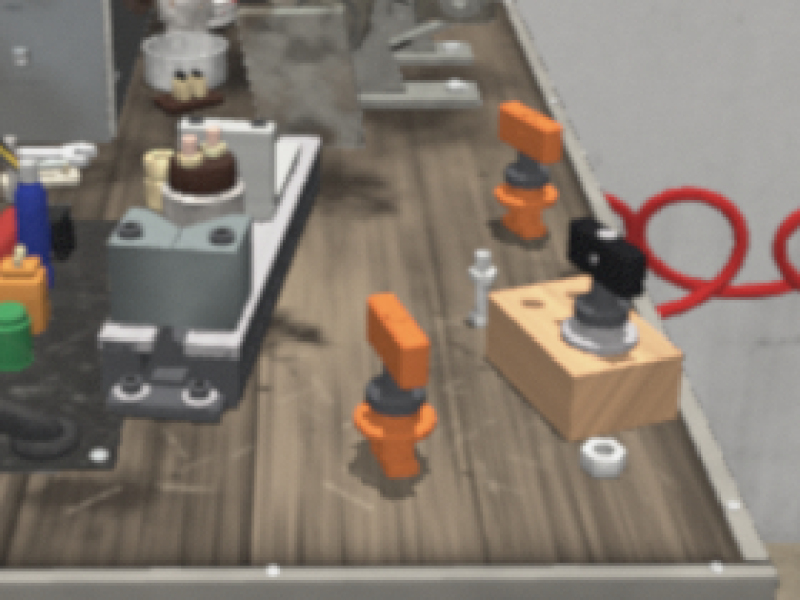

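```bash
python3 - <<'E'
from h import *
s=cam("scene"); d=cam("side"); print("tcp px",proj(0,[0.126,.535,.205],s),proj(0,[0.126,.535,.205],d))
def T(n,a,b): 
    X=tri([(s,a),(d,b)]); print(n,X.round(4),"res",(proj(0,X,s)-a).round(1),(proj(0,X,d)-b).round(1))
T("rail",[342,269],[272,285]);T("stop_back",[350,250],[272,247]);T("grip",[200,256],[402,279])
print("stop s",ray(0,[372,284],.036,s),ray(0,[277,251],.036,d))
print("grip z.066+", ray(0,[200,256],.0795,s),ray(0,[402,279],.0795,d))
print("holder",ray(0,[220,290],0,s),ray(0,[388,325],0,d)); print("sol",ray(0,[320,234],.036,s))
print("boltm8",ray(0,[260,301],0,s),"nut",ray(0,[400,353],0,d),"bush",ray(0,[409,292],0,s))
print("orange", ray(0,[291,358],0.0,s),ray(0,[399-73,350],0.0,d), ray(0,[238,242],0,s))
cv2.imwrite("pics/full.png",np.hstack([cv2.resize(cv2.imread("pics/%s0.png"%n),(400,300),interpolation=3) for n in("scene","side")]))
E
```

```text
tcp px [-106.53298213  223.31624916] [816.16031026 273.07469857]
rail [0.6177 0.1502 0.0051] res [-0.8  0.7] [-1.  -0.6]
stop_back [0.6176 0.1344 0.0669] res [-1.1  1.1] [-1.3 -0.8]
grip [0.4329 0.2886 0.0816] res [-0.6  0.3] [-0.8 -0.2]
stop s [0.61215056 0.07706871 0.036     ] [0.60928619 0.08129412 0.036     ]
grip z.066+ [0.43478466 0.29024573 0.0795    ] [0.43093547 0.28485776 0.0795    ]
holder [4.43826916e-01 2.69783562e-01 1.11022302e-16] [0.44331121 0.27341748 0.        ]
sol [0.63211464 0.21625202 0.036     ]
boltm8 [0.47673967 0.20354417 0.        ] nut [0.43896876 0.34556437 0.        ] bush [0.66564923 0.03807505 0.        ]
orange [0.44025605 0.0881431  0.        ] [0.53680886 0.33729855 0.        ] [ 5.35483902e-01  3.34563891e-01 -1.11022302e-16]
```

View pics/full.png

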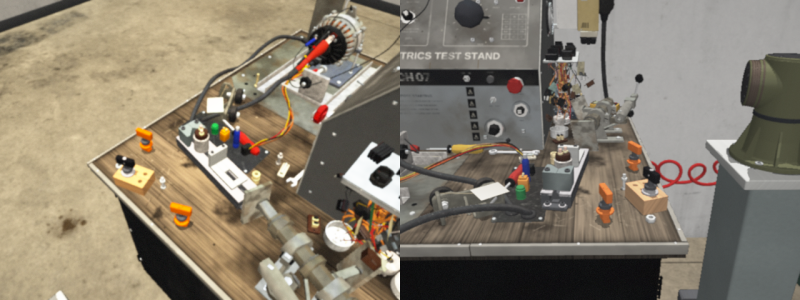

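```bash
cat >> h.py <<'E'
def go(p,yaw,base=None):
    """units row to reach pos p, tool straight down with yaw, from measured pose"""
    o=ctrl.get_obs(); R=rot(o); Rt=Ro.from_euler("xyz",[np.pi,0,yaw]).as_matrix()
    d=R.T@(np.array(p)-o["ee_pos"])/.03; w=Ro.from_matrix(R.T@Rt).as_rotvec()/np.deg2rad(6)
    print("row",d.round(3).tolist(),w.round(3).tolist())
def st():
    o=ctrl.get_obs(); print("t",round(o["time_s"],2),"p",o["ee_pos"].round(4),"rot",o["eef_rot"].round(4),"F",o["force"].round(2),"M",o["moment"].round(3),"w",round(o["grip_width"],4),"gf",round(o["grip_force"],1))
E
python3 - <<'E'
from h import *
s=cam("scene"); d=cam("side")
print(np.round(ctrl.camera_model("wrist")["tool_from_camera"],4))
print("plate foot",ray(0,[390,357],0,s),ray(0,[415,330],0,s),"cabinet", ray(0,[480,300],0,s),ray(0,[224,300],0,d))
go([.59,.10,.26],1.43)
E
```

```text
[[ 3.000e-04 -9.651e-01 -2.618e-01  7.760e-02]
 [ 1.000e+00  3.000e-04 -2.000e-04  1.000e-04]
 [ 3.000e-04 -2.618e-01  9.651e-01 -1.788e-01]
 [ 0.000e+00  0.000e+00  0.000e+00  1.000e+00]]
plate foot [ 5.47829653e-01 -1.82776306e-02  1.11022302e-16] [ 0.61298651 -0.01553441  0.        ] cabinet [ 0.73506097 -0.05613343  0.        ] [0.6900464  0.19422775 0.        ]
row [-18.383, -10.589, -1.819] [-0.0, -0.0, 14.141]
```

Request:
step_arm(
  plan=[
    [[-18.4,-10.6,-1.8,0,0,14.1],[-18.4,-10.6,-1.8,0,0,14.1],[-18.4,-10.6,-1.8,0,0,14.1],[-18.4,-10.6,-1.8,0,0,14.1],[-18.4,-10.6,-1.8,0,0,14.1],[-18.4,-10.6,-1.8,0,0,14.1],[-18.4,-10.6,-1.8,0,0,14.1],[-18.4,-10.6,-1.8,0,0,14.1]],
  ],
  grip=0,
)

```text
time_s: 2.47
ee_pos: [0.3692, 0.3065, 0.2341]
eef_rot: [3.141, -0.0, 1.905]
force: [0.4, 0.3, 0.2]
grip_width: 0.0439
grip_force: 0.0
```

```bash
python3 - <<'E'
from h import *
st(); go([.59,.10,.26],1.43)
E
```

```text
t 2.47 p [0.3692 0.3065 0.2341] rot [ 3.1410e+00 -1.0000e-04  1.9047e+00] F [0.4  0.26 0.17] M [-0.067  0.028  0.021] w 0.0439 gf 0.0
row [-8.915, 4.698, -0.863] [0.005, -0.003, 4.533]
```

Request:
step_arm(
  plan=[
    [[-8.9,4.7,-0.86,0,0,4.53],[-8.9,4.7,-0.86,0,0,4.53],[-8.9,4.7,-0.86,0,0,4.53],[-8.9,4.7,-0.86,0,0,4.53],[-8.9,4.7,-0.86,0,0,4.53],[-8.9,4.7,-0.86,0,0,4.53],[-8.9,4.7,-0.86,0,0,4.53],[-8.9,4.7,-0.86,0,0,4.53]],
  ],
)

```text
time_s: 3.13
ee_pos: [0.5928, 0.0994, 0.2591]
eef_rot: [3.141, 0.001, 1.433]
force: [-0.8, -0.3, -1.3]
grip_width: 0.0004
grip_force: 0.0
```

```bash
python3 - <<'E'
from h import *
st(); w=cam("wrist"); shot("wrist","w1.png")
for q,z in [("stop",.036),("stop_back",.069),("rail",0),("solenoid",.036),("bush_brass",0)]:
    for r in ctrl.place_of(q,"wrist")[:2]: print(q,np.round(r["at"],1),round(r["confidence"],2),ray(0,r["at"],z,w).round(4))
E
```

```text
t 3.13 p [0.5928 0.0994 0.2591] rot [3.1413e+00 6.0000e-04 1.4330e+00] F [-0.82 -0.33 -1.31] M [-0.088  0.039 -0.014] w 0.0004 gf 0.0
stop [336.4 223.4] 0.82 [0.607  0.0827 0.036 ]
stop_back [339.4 179.9] 0.82 [0.6151 0.1336 0.069 ]
rail [341.1 158.2] 0.78 [0.6226 0.1502 0.    ]
rail [133.8  49.6] 0.22 [0.416 0.294 0.   ]
solenoid [342.1 100.8] 0.81 [0.6289 0.2089 0.036 ]
solenoid [208.2 126.1] 0.37 [0.4883 0.2035 0.036 ]
bush_brass [387.8 240. ] 0.86 [0.6672 0.0451 0.    ]
bush_brass [341.1 101. ] 0.54 [0.6302 0.2119 0.    ]
```

View pics/w1.png

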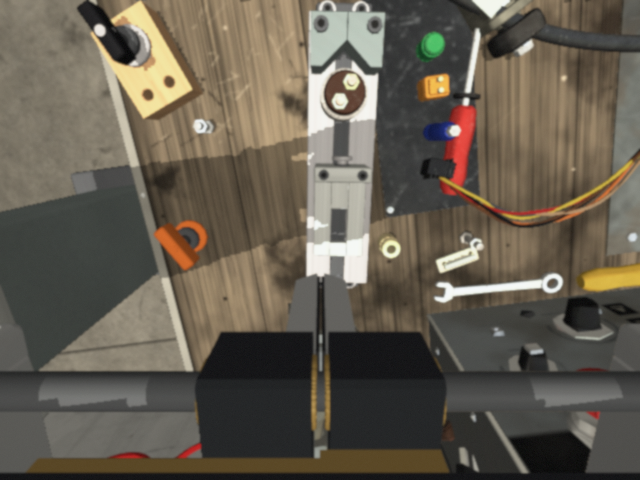

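```bash
python3 - <<'E'
from h import *
w=cam("wrist"); im=cv2.imread("pics/w1.png")
for a,b,z in [((320,22),(377,22),.08),((321,174.5),(364,174.5),.092)]:
    A=ray(0,a,z,w);B=ray(0,b,z,w); print("mid",((A+B)/2).round(4),"len",np.linalg.norm(B-A).round(4),"ang",np.arctan2(*(B-A)[1::-1]).round(4))
print("edges",[ray(0,p,.036,w).round(4)[:2].tolist() for p in [(308,60),(306,270),(367,275),(374,150)]])
P=ray(0,(351,272),.036,w)
c=im[130:290,290:395]; cv2.imwrite("pics/w1c.png",cv2.resize(c,(525,800)[:2],interpolation=cv2.INTER_CUBIC)[:600] if 0 else cv2.resize(c,(394,600),interpolation=cv2.INTER_CUBIC))
E
```

```text
mid [0.6349 0.2737 0.08  ] len 0.0492 ang -0.1329
mid [0.614  0.1461 0.092 ] len 0.0397 ang -0.1327
edges [[0.5957, 0.2569], [0.5622, 0.0381], [0.6312, 0.0227], [0.6525, 0.1615]]
```

View pics/w1c.png

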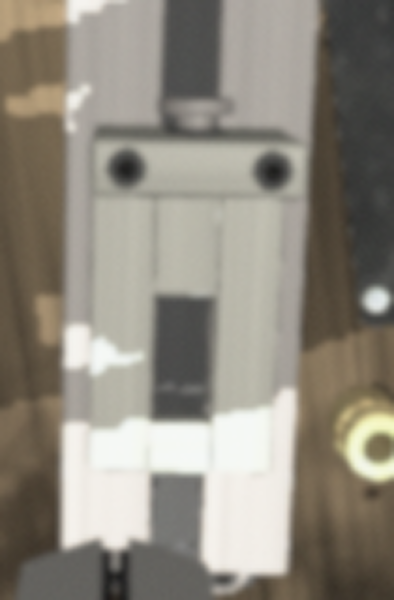

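```bash
python3 - <<'E'
from h import *
w=cam("wrist")
A=ray(0,(337.4,268.7),.036,w);B=ray(0,(341.2,143.3),.036,w);H=ray(0,(338.8,225.7),.046,w)
print(A,B,H,np.arctan2((B-A)[0],(B-A)[1]))
y=-0.153; ex=np.array([np.cos(y),np.sin(y)]);ey=np.array([-np.sin(y),np.cos(y)])
for n,X in dict(A=A,B=B,H=H,upr=np.array([.614,.1461]),jaw=np.array([.6349,.2737]),sol=np.array([.6289,.2089]),sb=np.array([.6151,.1336])).items(): print(n,"u",(X[:2]@ex).round(4),"v",(X[:2]@ey).round(4))
E
```

```text
[0.59824654 0.03490857 0.036     ] [0.618992   0.17290255 0.036     ] [0.60569731 0.08741704 0.046     ] 0.1492185070440313
A u 0.5859 v 0.1257
B u 0.5854 v 0.2652
H u 0.5853 v 0.1787
upr u 0.5846 v 0.238
jaw u 0.5858 v 0.3673
sol u 0.5897 v 0.3023
sb u 0.5876 v 0.2258
```

```bash
cat >> h.py <<'E'
Y=-.152; EX=np.array([np.cos(Y),np.sin(Y)]);EY=np.array([-np.sin(Y),np.cos(Y)]); U0=.5855
def W(u,v,z): return np.r_[(U0+u)*EX+v*EY,z]
def uv():
    o=ctrl.get_obs(); p=o["ee_pos"]; f=o["force"]; print("t",round(o["time_s"],2),"u",round(1e3*(p[:2]@EX-U0),2),"v",round(1e3*(p[:2]@EY),2),"z",round(1e3*p[2],2),"yaw",round(o["eef_rot"][2],4),"Fu",round(f[:2]@EX,2),"Fv",round(f[:2]@EY,2),"Fz",round(f[2],2),"Mz",round(o["moment"][2],3),"w",round(o["grip_width"],4),"gf",round(o["grip_force"],1))
E
python3 - <<'E'
from h import *
uv(); go(W(0,.203,.06),np.pi/2+Y)
E
```

```text
t 3.43 u -18.88 v 192.63 z 259.56 yaw 1.4378 Fu 0.18 Fv 1.52 Fz 0.24 Mz -0.029 w 0.0006 gf 0.0
row [0.333, 0.636, 6.652] [-0.0, -0.001, 0.181]
```

Request:
step_arm(
  plan=[
    [[0.33,0.64,2,0,0,0.18],[0.33,0.64,3.3,0,0,0.18],[0.33,0.64,4.4,0,0,0.18],[0.33,0.64,5.4,0,0,0.18],[0.33,0.64,6.2,0,0,0.18],[0.33,0.64,6.65,0,0,0.18],[0.33,0.64,6.65,0,0,0.18],[0.33,0.64,6.65,0,0,0.18]],
  ],
)

```text
time_s: 4.1
ee_pos: [0.6106, 0.1114, 0.0612]
eef_rot: [3.141, -0.0, 1.418]
force: [-0.1, 0.1, 0.9]
grip_width: 0.0005
grip_force: 0.0
```

```bash
python3 - <<'E'
from h import *
uv()
E
```

```text
t 4.1 u 1.21 v 202.55 z 61.15 yaw 1.4184 Fu -0.14 Fv 0.05 Fz 0.89 Mz 0.013 w 0.0005 gf 0.0
```

Request:
step_arm(
  plan=[
    [[0.2,-0.04,0,0,0,0],[0.4,-0.04,0,0,0,0],[0.6,-0.04,0,0,0,0],[0.7,-0.04,0,0,0,0],[0.8,-0.04,0,0,0,0],[0.9,-0.04,0,0,0,0],[1.0,-0.04,0,0,0,0],[1.1,-0.04,0,0,0,0]],
  ],
)

```text
time_s: 4.77
ee_pos: [0.6149, 0.1428, 0.062]
eef_rot: [3.139, 0.001, 1.417]
force: [-5.2, -12.3, 9.5]
grip_width: 0.0006
grip_force: 6.2
```

```bash
python3 - <<'E'
from h import *
uv()
E
```

```text
t 4.77 u 0.73 v 234.27 z 62.03 yaw 1.4173 Fu -3.27 Fv -12.93 Fz 9.48 Mz -0.021 w 0.0006 gf 6.2
```

Request:
step_arm(
  plan=[
    [[0.1,0,0,0,0,0],[0.2,0,0,0,0,0],[0.3,0,0,0,0,0],[0.4,0,0,0,0,0],[0.5,0,0,0,0,0],[0.6,0,0,0,0,0]],
  ],
)

```text
time_s: 5.27
ee_pos: [0.6177, 0.1601, 0.062]
eef_rot: [3.139, 0.002, 1.417]
force: [-5.8, -17.4, 10.2]
grip_width: 0.0006
grip_force: 8.4
```

```bash
python3 - <<'E'
from h import *
uv(); w=cam("wrist"); shot("wrist","w2.png")
for q,z in [("stop_back",.069),("solenoid",.036)]:
    for r in ctrl.place_of(q,"wrist")[:2]: X=ray(0,r["at"],z,w); print(q,np.round(r["at"],1),round(r["confidence"],2),X[:2]@EX-U0,X[:2]@EY)
E
```

```text
t 5.27 u 0.81 v 251.8 z 62.03 yaw 1.4172 Fu -3.05 Fv -18.08 Fz 10.2 Mz -0.084 w 0.0006 gf 8.4
stop_back [333.7 275.2] 0.74 0.005994330243053292 0.26316711377065377
solenoid [327.6 183.9] 0.97 0.003509781034071957 0.3040629325878852
```

```bash
python3 - <<'E'
import cv2
cv2.imwrite("pics/w2c.png",cv2.resize(cv2.imread("pics/w2.png")[60:300,230:430],(500,600),interpolation=cv2.INTER_CUBIC))
E
```

```text
(no output)
```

View pics/w2c.png

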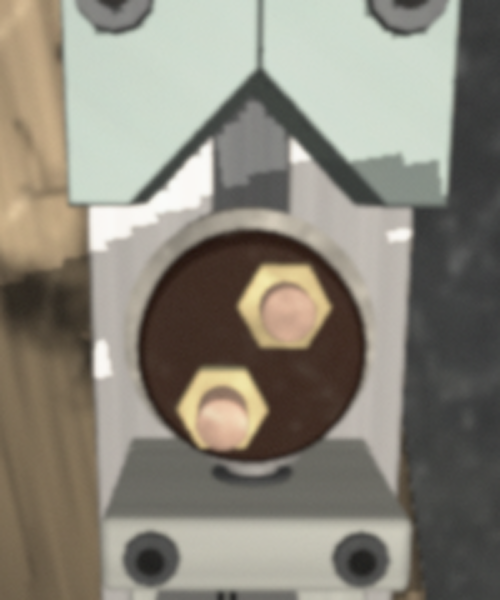

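```bash
python3 - <<'E'
from h import *
w=cam("wrist")
for n,p,z in [("apex",(334,88),.08),("can",(330,198),.086),("canL",(230+128/2.5,60+335/2.5),.086),("canR",(230+373/2.5,60+335/2.5),.086),("Vl",(230+135/2.5,60+203/2.5),.08),("Vr",(230+385/2.5,60+204/2.5),.08),("scr",(332,284),.092)]:
    X=ray(0,p,z,w); print(n,X[:2]@EX-U0,X[:2]@EY)
E
```

```text
apex 0.005026335186668951 0.34839309943217456
can 0.0034972723550690255 0.3045941354687598
canL -0.016939596086519515 0.3063087238402514
canR 0.02409313923624956 0.30624884763453075
Vl -0.01574703501695185 0.32762355661239634
Vr 0.026175901017897796 0.3274118645008046
scr 0.004402392937617239 0.26832643849619825
```

Request:
step_arm(
  plan=[
    [[0.08,0,0,0,0,0],[0.16,0,0,0,0,0],[0.24,0,0,0,0,0],[0.3,0,0,0,0,0],[0.35,0,0,0,0,0]],
  ],
)

```text
time_s: 5.83
ee_pos: [0.6193, 0.1703, 0.0621]
eef_rot: [3.139, 0.002, 1.417]
force: [-4.3, -16.5, 10.1]
grip_width: 0.0001
grip_force: 8.5
```

```bash
python3 - <<'E'
from h import *
uv()
E
```

```text
t 5.83 u 0.89 v 262.1 z 62.06 yaw 1.417 Fu -1.76 Fv -17.0 Fz 10.11 Mz -0.024 w 0.0001 gf 8.5
```

Request:
step_arm(
  plan=[
    [[0.02,0,0,0,0,0],[0.04,0,0,0,0,0],[0.05,0,0,0,0,0],[0.05,0,0,0,0,0]],
  ],
)

```text
time_s: 6.17
ee_pos: [0.6195, 0.1717, 0.0621]
eef_rot: [3.139, 0.002, 1.417]
force: [-3.6, -15.8, 10.5]
grip_width: 0.0004
grip_force: 8.1
```

```bash
python3 - <<'E'
from h import *
uv()
E
```

```text
t 6.17 u 0.89 v 263.56 z 62.06 yaw 1.4171 Fu -1.16 Fv -16.15 Fz 10.48 Mz -0.071 w 0.0004 gf 8.1
```

Request:
step_arm(
  plan=[
    [[0.02,0,0,0,0,0],[0.03,0,0,0,0,0],[0.03,0,0,0,0,0]],
  ],
)

```text
time_s: 6.42
ee_pos: [0.6196, 0.1725, 0.062]
eef_rot: [3.14, 0.003, 1.417]
force: [-4.8, -15.9, 10.2]
grip_width: 0.0006
grip_force: 8.5
```

```bash
python3 - <<'E'
from h import *
uv()
E
```

```text
t 6.42 u 0.87 v 264.33 z 62.02 yaw 1.417 Fu -2.38 Fv -16.47 Fz 10.17 Mz -0.023 w 0.0006 gf 8.5
```

Request:
step_arm(
  plan=[
    [[0.015,0,0,0,0,0],[0.03,0,0,0,0,0],[0.03,0,0,0,0,0]],
  ],
)

```text
time_s: 6.67
ee_pos: [0.6197, 0.1732, 0.062]
eef_rot: [3.14, 0.003, 1.417]
force: [-5.6, -17.8, 10.5]
grip_width: 0.0005
grip_force: 9.4
```

Request:
step_arm(
  plan=[
    [[0.015,0,0,0,0,0],[0.03,0,0,0,0,0],[0.03,0,0,0,0,0]],
  ],
)

```text
time_s: 6.92
ee_pos: [0.6199, 0.1738, 0.0621]
eef_rot: [3.14, 0.003, 1.417]
force: [-5.7, -19.2, 11.2]
grip_width: 0.0007
grip_force: 10.3
```

```bash
python3 - <<'E'
from h import *
uv()
E
```

```text
t 6.92 u 0.9 v 265.62 z 62.07 yaw 1.4168 Fu -2.73 Fv -19.81 Fz 11.16 Mz -0.042 w 0.0007 gf 10.3
```

Request:
step_arm(
  plan=[
    [[0.015,0,0,0,0,0],[0.02,0,0,0,0,0],[0.02,0,0,0,0,0]],
  ],
)

```text
time_s: 7.17
ee_pos: [0.6199, 0.1741, 0.0621]
eef_rot: [3.14, 0.004, 1.417]
force: [-6.0, -21.7, 11.5]
grip_width: 0.0002
grip_force: 11.0
```

```bash
python3 - <<'E'
from h import *
uv()
E
```

```text
t 7.17 u 0.88 v 265.99 z 62.06 yaw 1.4167 Fu -2.69 Fv -22.37 Fz 11.49 Mz -0.03 w 0.0002 gf 11.0
```

Request:
step_arm(
  plan=[
    [[-0.1,0,0,0,0,0],[-0.4,0,0,0,0,0],[-1.2,0,-0.2,0,0,0],[-2,0,-1.4,0,0,0],[-2.5,0,-2.6,0,0,0],[-2.6,0,-3.6,0,0,0],[-2.6,0,-4.2,0,0,0],[-2.6,0,-4.5,0,0,0]],
  ],
)

```text
time_s: 7.83
ee_pos: [0.6082, 0.0992, 0.1988]
eef_rot: [3.137, -0.002, 1.417]
force: [0.2, -0.3, -0.5]
grip_width: 0.0006
grip_force: 0.0
```

Request:
step_arm(
  plan=[
    [[0,0,0,0,0,0],[0,0,0,0,0,0],[0,0,0,0,0,0]],
  ],
  grip=0.6,
)

```text
time_s: 8.08
ee_pos: [0.6068, 0.0996, 0.1931]
eef_rot: [-3.139, 0.001, 1.418]
force: [0.2, 0.7, -0.9]
grip_width: 0.0171
grip_force: 0.0
```

```bash
python3 - <<'E'
from h import *
uv(); w=cam("wrist"); im=shot("wrist","w3.png")
for q,z in [("stop",.036),("stop_back",.069),("solenoid",.036)]:
    for r in ctrl.place_of(q,"wrist")[:1]: X=ray(0,r["at"],z,w); print(q,np.round(r["at"],1),round(r["confidence"],2),X[:2]@EX-U0,X[:2]@EY)
uv()
# composite: rail half & left tbolt
cv2.imwrite("pics/w3c.png",cv2.resize(im[0:300,230:430,::-1],(533,800))[:600] if 0 else cv2.resize(im[0:360,20:500,::-1],(800,600),interpolation=cv2.INTER_CUBIC))
E
```

```text
t 8.08 u -0.73 v 190.31 z 193.08 yaw 1.418 Fu 0.11 Fv 0.74 Fz -0.87 Mz -0.015 w 0.0171 gf 0.0
stop [324.7 189.3] 0.65 0.001396210672084952 0.2222528527489246
stop_back [328.8 124.9] 0.8 0.0041668126569193165 0.27689774211432877
solenoid [326.8  76.9] 0.94 0.0029049429966651052 0.3164794733932152
t 8.28 u -0.4 v 190.22 z 193.81 yaw 1.4178 Fu 0.11 Fv -0.89 Fz -0.43 Mz 0.006 w 0.0331 gf 0.0
```

View pics/w3c.png

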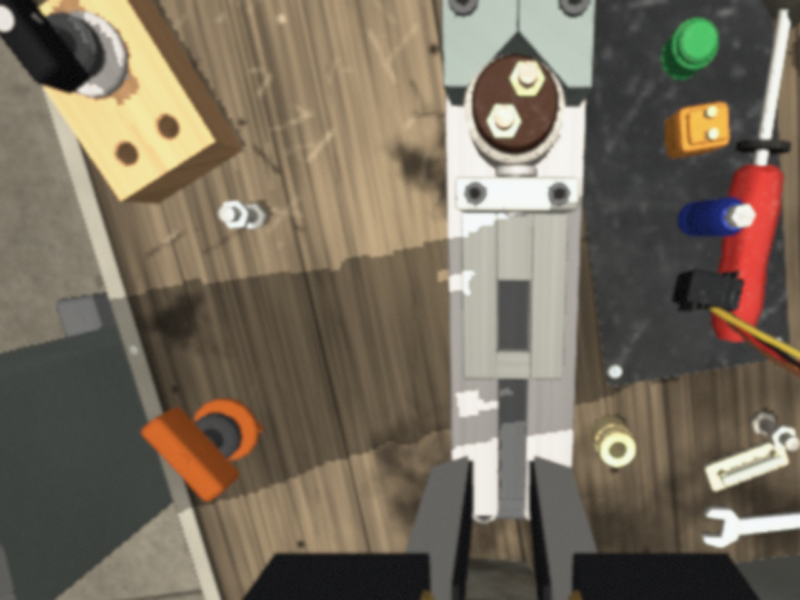

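```bash
python3 - <<'E'
from h import *
w=list(cam("wrist"))
for n,p,z in [("hole",(328.1,190.2),.046),("hole36",(328.1,190.2),.036),("slot",(327.8,288),.036),("scr",(330.5,115.8),.092),("jaw",(330.5,2.4),.08),("edgeL",(20+449*.6,150*.6),.036),("edgeR",(20+583*.6,150*.6),.036),("edgeL2",(20+455*.6,480*.6),.036),("edgeR2",(20+572*.6,480*.6),.036)]:
    X=ray(0,p,z,w); print(n,X[:2].round(4),(1e3*(X[:2]@EX-U0)).round(2),(1e3*X[:2]@EY).round(2))
go([.40,.25,.24],1.418)
uv()
E
```

```text
hole [0.6172 0.1307] 4.78 222.63
hole36 [0.6172 0.1293] 4.97 221.28
slot [0.6029 0.035 ] 5.13 125.83
scr [0.6268 0.1896] 5.37 282.35
jaw [0.6381 0.2645] 5.17 358.07
edgeL [0.5972 0.2184] -28.26 306.29
edgeR [0.6646 0.208 ] 39.9 306.22
edgeL2 [0.5693 0.0401] -28.83 125.83
edgeR2 [0.637  0.0297] 39.66 125.84
row [3.907, -7.592, -1.529] [-0.015, 0.004, -0.002]
t 8.28 u -0.4 v 190.22 z 193.81 yaw 1.4178 Fu 0.11 Fv -0.89 Fz -0.43 Mz 0.006 w 0.0331 gf 0.0
```

```bash
sed -i 's/U0=.5855/U0=.5907/' h.py; python3 - <<'E'
from h import *
go([.451,.264,.20],2.2)
E
```

```text
row [4.628, -5.981, -0.199] [-0.016, -0.002, -7.47]
```

Request:
step_arm(
  plan=[
    [[4.63,-5.98,-0.2,0,0,-7.47],[4.63,-5.98,-0.2,0,0,-7.47],[4.63,-5.98,-0.2,0,0,-7.47],[4.63,-5.98,-0.2,0,0,-7.47],[4.63,-5.98,-0.2,0,0,-7.47],[4.63,-5.98,-0.2,0,0,-7.47],[4.63,-5.98,-0.2,0,0,-7.47],[4.63,-5.98,-0.2,0,0,-7.47]],
  ],
  grip=0.6,
)

```text
time_s: 8.95
ee_pos: [0.4505, 0.2649, 0.2008]
eef_rot: [-3.142, 0.0, 2.204]
force: [0.2, 0.0, -0.5]
grip_width: 0.0563
grip_force: 0.0
```

Request:
step_arm(
  plan=[
    [[0,0,0,0,0,0],[0,0,0,0,0,0],[0,0,0,0,0,0],[0,0,0,0,0,0],[0,0,0,0,0,0]],
  ],
)

```text
time_s: 9.37
ee_pos: [0.4515, 0.2637, 0.2008]
eef_rot: [-3.141, -0.0, 2.199]
force: [-0.4, -0.2, -0.5]
grip_width: 0.0565
grip_force: 0.0
```

```bash
python3 - <<'E'
from h import *
st(); w=cam("wrist"); im=shot("wrist","w4.png")
for r in ctrl.place_of("tbolt_grip","wrist")[:2]: print(r["at"],r["confidence"],ray(0,r["at"],.0795,w))
for q in ["tbolt","holder"]:
  for r in ctrl.place_of(q,"wrist")[:2]: print(q,r["at"],r["confidence"],ray(0,r["at"],0.0135 if q=="tbolt" else 0,w))
st()
g=im.max(2); m=((g<45)).astype(np.uint8); m[330:]=0
n,l,s,c=cv2.connectedComponentsWithStats(m)
for i in range(1,n):
    if s[i,4]>600: print(s[i],c[i],cv2.minAreaRect(np.argwhere(l==i)[:,::-1].astype(np.float32)))
E
```

```text
t 9.37 p [0.4515 0.2637 0.2008] rot [-3.1413 -0.      2.1986] F [-0.44 -0.22 -0.49] M [ 0.006  0.027 -0.025] w 0.0565 gf 0.0
[457.2, 211.1] 0.66 [0.52999923 0.3452701  0.0795    ]
[318.9, 193.7] 0.56 [0.42968839 0.2901129  0.0795    ]
tbolt [319.4, 187.3] 0.84 [0.43170101 0.28768624 0.0135    ]
tbolt [430.6, 200.0] 0.73 [0.52854263 0.34245605 0.0135    ]
holder [310.0, 198.9] 0.66 [0.43183633 0.27093477 0.        ]
t 9.57 p [0.4514 0.2639 0.2009] rot [-3.1415 -0.      2.1995] F [-0.07  0.32  0.33] M [-0.018 -0.005 -0.005] w 0.0562 gf 0.0
[306 166  25  62 613] [317.76672104 197.94942904] ((318.2081604003906, 196.52574157714844), (16.769325256347656, 61.14781951904297), 13.392498016357422)
[376 278  24  52 602] [384.71594684 309.21428571] ((381.7870178222656, 306.08880615234375), (55.53847122192383, 15.384617805480957), 67.38013458251953)
```

View pics/w4.png

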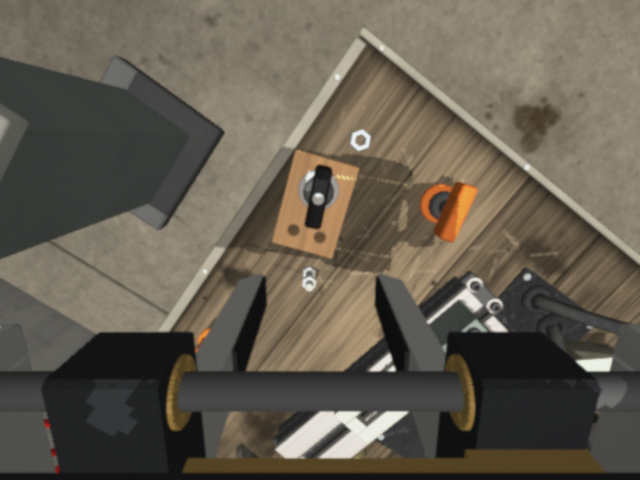

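```bash
python3 - <<'E'
from h import *
w=cam("wrist"); im=cv2.imread("pics/w4.png"); cv2.imwrite("pics/w4c.png",cv2.resize(im[145:255,260:370],(600,600),interpolation=cv2.INTER_CUBIC))
g=im.max(2); 
for r in range(160,234,4):
    c=np.where(g[r,295:345]<60)[0]+295; print(r,(c.min(),c.max(),len(c)) if len(c) else None,end=" ")
E
```

```text
160 None 164 None 168 (np.int64(316), np.int64(329), 14) 172 (np.int64(316), np.int64(330), 15) 176 (np.int64(315), np.int64(330), 16) 180 (np.int64(313), np.int64(329), 17) 184 (np.int64(313), np.int64(329), 17) 188 (np.int64(312), np.int64(329), 18) 192 (np.int64(310), np.int64(328), 12) 196 (np.int64(310), np.int64(327), 5) 200 (np.int64(308), np.int64(326), 6) 204 (np.int64(309), np.int64(325), 8) 208 (np.int64(308), np.int64(323), 16) 212 (np.int64(308), np.int64(322), 15) 216 (np.int64(307), np.int64(321), 15) 220 (np.int64(306), np.int64(320), 15) 224 (np.int64(306), np.int64(319), 14) 228 None 232 None
```

View pics/w4c.png

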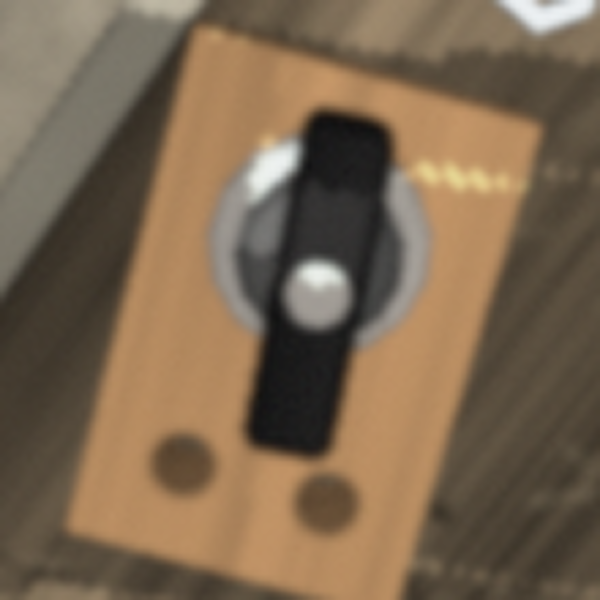

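```bash
python3 - <<'E'
from h import *
w=cam("wrist"); z=.0915
A=ray(0,(321.8,181.7),z,w);B=ray(0,(313.3,225.7),z,w);P=ray(0,(318.3,199.1),z+.001,w)
E=[ray(0,(260+x/5.4545,145+y/5.4545),z,w) for x,y in((338,188),(288,451))]
d=A-B; yaw=np.arctan2(d[1],d[0]); print(A,B,"mid ends",(E[0]+E[1])/2,np.linalg.norm(E[0]-E[1]),"pin",P,"yaw",yaw)
C=(( E[0]+E[1])/2+P)/2; print(C)
for a,b in [((195,30),(67,530)),((543,125),(405,598))]:
    d=ray(0,(260+a[0]/5.4545,145+a[1]/5.4545),.036,w)-ray(0,(260+b[0]/5.4545,145+b[1]/5.4545),.036,w); print("holder",np.arctan2(d[1],d[0]))
go(np.r_[C[:2],.0605+.002],yaw); go(np.r_[C[:2],.12],yaw)
E
```

```text
[0.4249087 0.3005964 0.0915   ] [0.43997991 0.26842527 0.0915    ] mid ends [0.43230548 0.28446386 0.0915    ] 0.03890541414659765 pin [0.43057985 0.28818273 0.0925    ] yaw 2.0089034393710046
[0.43144266 0.28632329 0.092     ]
holder 1.9263181388170638
holder 1.9374533711111077
row [0.995, -0.097, 4.612] [-0.001, 0.0, 1.82]
row [0.995, -0.097, 2.696] [-0.001, 0.0, 1.82]
```

```bash
python3 - <<'E'
from h import *
go(np.r_[.431,.2883,.064],2.01)
E
```

```text
row [1.057, -0.07, 4.562] [-0.001, 0.0, 1.81]
```

Request:
step_arm(
  plan=[
    [[1.06,-0.07,0.7,0,0,1.1],[1.06,-0.07,1.7,0,0,1.81],[1.06,-0.07,2.7,0,0,1.81],[1.06,-0.07,3.4,0,0,1.81],[1.06,-0.07,4.0,0,0,1.81],[1.06,-0.07,4.4,0,0,1.81],[1.06,-0.07,4.56,0,0,1.81],[1.06,-0.07,4.56,0,0,1.81]],
  ],
)

```text
time_s: 10.23
ee_pos: [0.4305, 0.2882, 0.0633]
eef_rot: [-3.14, 0.0, 2.01]
force: [-0.3, -0.5, 0.6]
grip_width: 0.056
grip_force: 0.0
```

Request:
step_arm(
  plan=[
    [[0,0,0,0,0,0],[0,0,0,0,0,0],[0,0,0,0,0,0],[0,0,0,0,0,0],[0,0,0,0,0,0],[0,0,0,0,0,0]],
  ],
  grip=0.0,
  squeeze=30,
)

```text
time_s: 10.73
ee_pos: [0.431, 0.2885, 0.0644]
eef_rot: [3.141, -0.0, 2.01]
force: [0.5, -0.9, -0.1]
grip_width: 0.0196
grip_force: 0.0
```

```bash
python3 - <<'E'
from h import *
st()
E
```

```text
t 10.73 p [0.431  0.2885 0.0644] rot [ 3.1412 -0.      2.0103] F [ 0.48 -0.92 -0.12] M [-0.109  0.001 -0.   ] w 0.0196 gf 0.0
```

Request:
step_arm(
  plan=[
    [[0,0,0,0,0,0],[0,0,0,0,0,0],[0,0,0,0,0,0],[0,0,0,0,0,0]],
  ],
)

```text
time_s: 11.07
ee_pos: [0.431, 0.2885, 0.0642]
eef_rot: [3.141, 0.0, 2.01]
force: [0.3, -0.7, 1.9]
grip_width: 0.0138
grip_force: 30.0
```

```bash
python3 - <<'E'
from h import *
st()
E
```

```text
t 11.07 p [0.431  0.2885 0.0642] rot [3.1414 0.     2.0103] F [ 0.27 -0.67  1.87] M [-0.133  0.086 -0.033] w 0.0138 gf 30.0
```

Request:
step_arm(
  plan=[
    [[0,0,-0.6,0,0,0],[0,0,-1.4,0,0,0],[0,0,-2.2,0,0,0],[0,0,-2.8,0,0,0],[0,0,-3,0,0,0],[0,0,-3,0,0,0]],
  ],
)

```text
time_s: 11.57
ee_pos: [0.4313, 0.2887, 0.155]
eef_rot: [3.14, -0.0, 2.01]
force: [0.5, -0.2, -2.5]
grip_width: 0.0135
grip_force: 30.0
```

```bash
python3 - <<'E'
from h import *
st(); go(W(0,.223,.125),np.pi/2+Y); go(W(0,.223,.153),np.pi/2+Y)
E
```

```text
t 11.57 p [0.4313 0.2887 0.155 ] rot [ 3.1397e+00 -1.0000e-04  2.0103e+00] F [ 0.47 -0.15 -2.49] M [-0.03   0.033 -0.034] w 0.0135 gf 30.0
row [-7.4, 3.385, 1.004] [0.017, -0.007, 5.648]
row [-7.4, 3.386, 0.07] [0.017, -0.007, 5.648]
```

Request:
step_arm(
  plan=[
    [[-0.8,0.35,0,0,0,0.6],[-1.9,0.85,0,0,0,1.4],[-3,1.35,0,0,0,2.3],[-4.1,1.9,0,0,0,3.2],[-5.2,2.4,0,0,0,4.1],[-6.3,2.9,0.1,0,0,4.9],[-7.1,3.25,0.5,0,0,5.4],[-7.4,3.39,0.9,0,0,5.65]],
  ],
)

```text
time_s: 12.23
ee_pos: [0.6189, 0.128, 0.1245]
eef_rot: [-3.14, 0.001, 1.413]
force: [-0.8, -0.3, -2.2]
grip_width: 0.0138
grip_force: 30.0
```

Request:
step_arm(
  plan=[
    [[0,0,0.1,0,0,0],[0,0,0.1,0,0,0],[0,0,0.1,0,0,0],[0,0,0.1,0,0,0],[0,0,0.1,0,0,0]],
  ],
)

```text
time_s: 12.65
ee_pos: [0.6171, 0.1318, 0.1249]
eef_rot: [3.141, -0.0, 1.42]
force: [-0.1, 0.1, -1.8]
grip_width: 0.0137
grip_force: 30.0
```

```bash
python3 - <<'E'
from h import *
uv(); st(); w=cam("wrist"); im=shot("wrist","w5.png"); sc=shot("scene","s5.png"); sd=shot("side","d5.png")
a=cv2.resize(im[60:400,200:440,::-1],(400,567),interpolation=2)
s=cam("scene");d=cam("side"); p=proj(0,W(0,.223,.08),s).astype(int);q=proj(0,W(0,.223,.08),d).astype(int); print(p,q)
f=lambda i,p:cv2.resize(i[p[1]-36:p[1]+34,p[0]-50:p[0]+50,::-1],(400,280),interpolation=2)
b=np.vstack([f(sc,p),f(sd,q),np.zeros((7,400,3),np.uint8)]); cv2.imwrite("pics/m5.png",np.hstack([a,b]))
E
```

```text
t 12.65 u -0.69 v 223.74 z 124.92 yaw 1.4204 Fu -0.14 Fv 0.05 Fz -1.81 Mz 0.049 w 0.0137 gf 30.0
t 12.65 p [0.6171 0.1318 0.1249] rot [ 3.1406e+00 -4.0000e-04  1.4204e+00] F [-0.13  0.07 -1.81] M [-0.085  0.035  0.049] w 0.0137 gf 30.0
[350 246] [270 237]
```

View pics/m5.png

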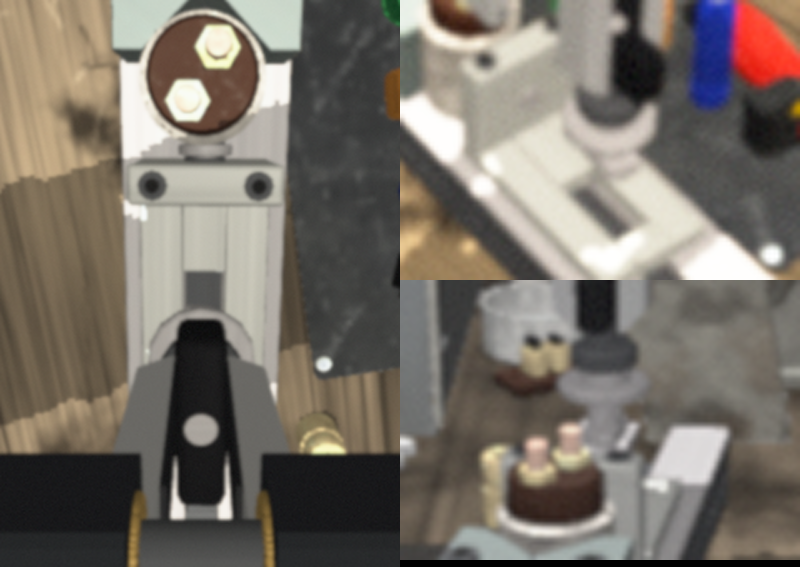

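```bash
python3 - <<'E'
from h import *
w=cam("wrist")
for p,z in [((200+204.5*.6,60+185*.6),.092),((200+204*.6,60+290*.6),.046),((200+206*.6,60+150*.6),.066)]:
    X=ray(0,p,z,w); print(1e3*(X[:2]@EX-U0),1e3*X[:2]@EY)
uv(); go(W(.0005,.223,.091),np.pi/2+Y)
E
```

```text
-0.5442513483164824 282.0589114639743
-0.3236846307285157 233.67097357012983
0.15956331974542604 292.8072989604998
t 12.8 u -0.42 v 223.29 z 124.68 yaw 1.4195 Fu -0.64 Fv 0.54 Fz -1.92 Mz -0.031 w 0.0136 gf 30.0
row [-0.01, 0.03, 1.123] [0.007, -0.002, 0.007]
```

Request:
step_arm(
  plan=[
    [[-0.01,0.01,0.3,0,0,0],[-0.01,0.01,0.6,0,0,0],[-0.01,0.01,0.85,0,0,0],[-0.01,0.01,1.0,0,0,0],[-0.01,0.01,1.15,0,0,0],[-0.01,0.01,1.15,0,0,0]],
  ],
)

```text
time_s: 13.3
ee_pos: [0.6172, 0.1304, 0.0883]
eef_rot: [-3.14, 0.001, 1.419]
force: [0.2, -0.1, -2.7]
grip_width: 0.0139
grip_force: 30.0
```

```bash
python3 - <<'E'
from h import *
uv()
E
```

```text
t 13.3 u -0.39 v 222.34 z 88.25 yaw 1.4185 Fu 0.25 Fv -0.06 Fz -2.69 Mz 0.083 w 0.0139 gf 30.0
```

Request:
step_arm(
  plan=[
    [[0,0,0.05,0,0,0],[0,0,0.1,0,0,0],[0,0,0.15,0,0,0],[0,0,0.15,0,0,0]],
  ],
)

```text
time_s: 13.63
ee_pos: [0.6176, 0.1305, 0.085]
eef_rot: [-3.142, 0.0, 1.419]
force: [0.1, 0.8, -2.2]
grip_width: 0.0139
grip_force: 30.0
```

```bash
python3 - <<'E'
from h import *
uv()
E
```

```text
t 13.63 u 0.05 v 222.48 z 84.99 yaw 1.4185 Fu 0.0 Fv 0.77 Fz -2.23 Mz 0.026 w 0.0139 gf 30.0
```

Request:
step_arm(
  plan=[
    [[0,0,0.06,0,0,0],[0,0,0.12,0,0,0],[0,0,0.18,0,0,0],[0,0,0.2,0,0,0],[0,0,0.2,0,0,0]],
  ],
)

```text
time_s: 14.05
ee_pos: [0.6176, 0.1305, 0.0788]
eef_rot: [-3.141, 0.0, 1.419]
force: [-0.1, 0.0, -2.0]
grip_width: 0.0135
grip_force: 30.0
```

```bash
python3 - <<'E'
from h import *
uv()
E
```

```text
t 14.05 u -0.02 v 222.47 z 78.84 yaw 1.4186 Fu -0.13 Fv 0.01 Fz -2.03 Mz 0.0 w 0.0135 gf 30.0
```

Request:
step_arm(
  plan=[
    [[0,0,0.06,0,0,0],[0,0,0.12,0,0,0],[0,0,0.18,0,0,0],[0,0,0.18,0,0,0]],
  ],
)

```text
time_s: 14.38
ee_pos: [0.6177, 0.1305, 0.0737]
eef_rot: [3.141, -0.0, 1.419]
force: [-0.7, -0.5, 2.7]
grip_width: 0.0136
grip_force: 30.0
```

```bash
python3 - <<'E'
from h import *
uv()
E
```

```text
t 14.38 u 0.14 v 222.54 z 73.7 yaw 1.4186 Fu -0.57 Fv -0.59 Fz 2.65 Mz -0.021 w 0.0136 gf 30.0
```

Request:
step_arm(
  plan=[
    [[0,0,0.05,0,0,0],[0,0,0.1,0,0,0],[0,0,0.15,0,0,0],[0,0,0.15,0,0,0]],
  ],
)

```text
time_s: 14.72
ee_pos: [0.6178, 0.1305, 0.0695]
eef_rot: [3.141, -0.0, 1.419]
force: [-2.3, -0.3, 7.3]
grip_width: 0.0137
grip_force: 30.0
```

```bash
python3 - <<'E'
from h import *
uv()
E
```

```text
t 14.72 u 0.2 v 222.56 z 69.49 yaw 1.4186 Fu -2.28 Fv -0.64 Fz 7.32 Mz -0.002 w 0.0137 gf 30.0
```

Request:
step_arm(
  plan=[
    [[0,0,0,0,0,0.6],[0,0,0,0,0,1.4],[0,0,0,0,0,2.2],[0,0,0,0,0,3],[0,0,0,0,0,3.8],[0,0,0,0,0,4.6],[0,0,0,0,0,5.3],[0,0,0,0,0,6]],
  ],
)

```text
time_s: 15.38
ee_pos: [0.6183, 0.1305, 0.07]
eef_rot: [3.14, -0.002, 0.787]
force: [-0.7, -0.7, 6.5]
grip_width: 0.0137
grip_force: 30.0
```

```bash
python3 - <<'E'
from h import *
uv()
E
```

```text
t 15.38 u 0.75 v 222.64 z 70.04 yaw 0.7867 Fu -0.62 Fv -0.8 Fz 6.46 Mz 0.046 w 0.0137 gf 30.0
```

Request:
step_arm(
  plan=[
    [[0,0,0,0,0,0.8],[0,0,0,0,0,1.6],[0,0,0,0,0,2.4],[0,0,0,0,0,3.2],[0,0,0,0,0,4],[0,0,0,0,0,4.8],[0,0,0,0,0,5.5],[0,0,0,0,0,6]],
  ],
)

```text
time_s: 16.05
ee_pos: [0.6183, 0.1305, 0.07]
eef_rot: [3.141, -0.002, 0.158]
force: [0.7, -1.3, 6.8]
grip_width: 0.0134
grip_force: 30.0
```

```bash
python3 - <<'E'
from h import *
uv()
E
```

```text
t 16.05 u 0.73 v 222.62 z 70.04 yaw 0.158 Fu 0.87 Fv -1.22 Fz 6.78 Mz 0.12 w 0.0134 gf 30.0
```

Request:
step_arm(
  plan=[
    [[0,0,0,0,0,0.5],[0,0,0,0,0,1.0],[0,0,0,0,0,1.5],[0,0,0,0,0,1.8],[0,0,0,0,0,1.8]],
  ],
)

```text
time_s: 16.47
ee_pos: [0.6184, 0.1304, 0.07]
eef_rot: [-3.141, -0.002, -0.029]
force: [1.0, -1.2, 5.9]
grip_width: 0.0136
grip_force: 30.0
```

```bash
python3 - <<'E'
from h import *
uv()
E
```

```text
t 16.47 u 0.82 v 222.54 z 70.05 yaw -0.0287 Fu 1.13 Fv -1.02 Fz 5.88 Mz 0.003 w 0.0136 gf 30.0
```

Request:
step_arm(
  plan=[
    [[0,0,0,0,0,0.3],[0,0,0,0,0,0.6],[0,0,0,0,0,0.6]],
  ],
)

```text
time_s: 16.72
ee_pos: [0.6184, 0.1303, 0.07]
eef_rot: [-3.141, -0.002, -0.091]
force: [0.8, -0.6, 6.2]
grip_width: 0.0136
grip_force: 30.0
```

```bash
python3 - <<'E'
from h import *
uv()
E
```

```text
t 16.72 u 0.86 v 222.46 z 70.04 yaw -0.0914 Fu 0.88 Fv -0.46 Fz 6.22 Mz 0.068 w 0.0136 gf 30.0
```

Request:
step_arm(
  plan=[
    [[0,0,0,0,0,0.25],[0,0,0,0,0,0.5],[0,0,0,0,0,0.5]],
  ],
)

```text
time_s: 16.97
ee_pos: [0.6185, 0.1303, 0.0701]
eef_rot: [-3.141, -0.002, -0.143]
force: [0.5, -1.6, 6.4]
grip_width: 0.0137
grip_force: 30.0
```

```bash
python3 - <<'E'
from h import *
uv()
E
```

```text
t 16.97 u 0.93 v 222.4 z 70.08 yaw -0.1434 Fu 0.73 Fv -1.46 Fz 6.44 Mz 0.026 w 0.0137 gf 30.0
```

Request:
step_arm(
  plan=[
    [[0,0,0,0,0,0.25],[0,0,0,0,0,0.5],[0,0,0,0,0,0.5]],
  ],
)

```text
time_s: 17.22
ee_pos: [0.6185, 0.1302, 0.0701]
eef_rot: [-3.141, -0.003, -0.196]
force: [0.9, -2.6, 7.1]
grip_width: 0.0141
grip_force: 30.0
```

```bash
python3 - <<'E'
from h import *
uv()
E
```

```text
t 17.22 u 0.98 v 222.33 z 70.07 yaw -0.1958 Fu 1.27 Fv -2.44 Fz 7.06 Mz 0.011 w 0.0141 gf 30.0
```

Request:
step_arm(
  plan=[
    [[0,0,0,0,0,0.25],[0,0,0,0,0,0.5],[0,0,0,0,0,0.5]],
  ],
)

```text
time_s: 17.47
ee_pos: [0.6185, 0.1302, 0.0701]
eef_rot: [-3.141, -0.003, -0.248]
force: [0.9, -2.8, 6.7]
grip_width: 0.014
grip_force: 30.0
```

```bash
python3 - <<'E'
from h import *
uv()
E
```

```text
t 17.47 u 1.0 v 222.31 z 70.11 yaw -0.2482 Fu 1.3 Fv -2.67 Fz 6.66 Mz 0.072 w 0.014 gf 30.0
```

Request:
step_arm(
  plan=[
    [[0,0,0,0,0,0.25],[0,0,0,0,0,0.5],[0,0,0,0,0,0.5]],
  ],
)

```text
time_s: 17.72
ee_pos: [0.6186, 0.1301, 0.0701]
eef_rot: [-3.141, -0.003, -0.301]
force: [0.7, -2.6, 5.7]
grip_width: 0.0137
grip_force: 30.0
```

```bash
python3 - <<'E'
from h import *
uv()
E
```

```text
t 17.72 u 1.03 v 222.27 z 70.11 yaw -0.3006 Fu 1.13 Fv -2.48 Fz 5.73 Mz 0.051 w 0.0137 gf 30.0
```

Request:
step_arm(
  plan=[
    [[0,0,0,0,0,0.25],[0,0,0,0,0,0.5],[0,0,0,0,0,0.5]],
  ],
)

```text
time_s: 17.97
ee_pos: [0.6186, 0.1301, 0.0701]
eef_rot: [-3.141, -0.003, -0.353]
force: [2.2, -2.8, 7.4]
grip_width: 0.0137
grip_force: 30.0
```

```bash
python3 - <<'E'
from h import *
uv()
E
```

```text
t 17.97 u 1.04 v 222.27 z 70.11 yaw -0.3529 Fu 2.63 Fv -2.42 Fz 7.36 Mz 0.029 w 0.0137 gf 30.0
```

Request:
step_arm(
  plan=[
    [[0,0,0,0,0,0.25],[0,0,0,0,0,0.5],[0,0,0,0,0,0.5]],
  ],
)

```text
time_s: 18.22
ee_pos: [0.6186, 0.1301, 0.0701]
eef_rot: [-3.141, -0.003, -0.405]
force: [1.3, -2.4, 6.0]
grip_width: 0.014
grip_force: 30.0
```

```bash
python3 - <<'E'
from h import *
uv()
E
```

```text
t 18.22 u 1.06 v 222.24 z 70.1 yaw -0.4053 Fu 1.61 Fv -2.17 Fz 6.03 Mz 0.034 w 0.014 gf 30.0
```

Request:
step_arm(
  plan=[
    [[0,0,0,0,0,0.25],[0,0,0,0,0,0.5],[0,0,0,0,0,0.5]],
  ],
)

```text
time_s: 18.47
ee_pos: [0.6187, 0.13, 0.0702]
eef_rot: [-3.141, -0.003, -0.458]
force: [1.8, -2.9, 5.7]
grip_width: 0.0141
grip_force: 30.0
```

```bash
python3 - <<'E'
from h import *
uv()
E
```

```text
t 18.47 u 1.14 v 222.19 z 70.15 yaw -0.4577 Fu 2.27 Fv -2.6 Fz 5.74 Mz 0.086 w 0.0141 gf 30.0
```

Request:
step_arm(
  plan=[
    [[0,0,0,0,0,0.25],[0,0,0,0,0,0.5],[0,0,0,0,0,0.5]],
  ],
)

```text
time_s: 18.72
ee_pos: [0.6187, 0.1299, 0.0701]
eef_rot: [-3.141, -0.003, -0.51]
force: [2.7, -3.3, 5.9]
grip_width: 0.0137
grip_force: 30.0
```

```bash
python3 - <<'E'
from h import *
uv()
E
```

```text
t 18.72 u 1.21 v 222.06 z 70.14 yaw -0.51 Fu 3.21 Fv -2.88 Fz 5.93 Mz 0.063 w 0.0137 gf 30.0
```

Request:
step_arm(
  plan=[
    [[0,0,0,0,0,0.25],[0,0,0,0,0,0.5],[0,0,0,0,0,0.5]],
  ],
)

```text
time_s: 18.97
ee_pos: [0.6187, 0.1298, 0.0701]
eef_rot: [-3.141, -0.003, -0.562]
force: [2.5, -4.5, 6.6]
grip_width: 0.0137
grip_force: 30.0
```

```bash
python3 - <<'E'
from h import *
uv()
E
```

```text
t 18.97 u 1.23 v 222.03 z 70.13 yaw -0.5621 Fu 3.19 Fv -4.03 Fz 6.58 Mz 0.217 w 0.0137 gf 30.0
```

Request:
step_arm(
  plan=[
    [[0,0,0,0,0,0.2],[0,0,0,0,0,0.25],[0,0,0,0,0,0.25]],
  ],
)

```text
time_s: 19.22
ee_pos: [0.6187, 0.1298, 0.0701]
eef_rot: [-3.141, -0.003, -0.587]
force: [1.3, -4.1, 6.1]
grip_width: 0.014
grip_force: 30.1
```

```bash
python3 - <<'E'
from h import *
uv()
E
```

```text
t 19.22 u 1.22 v 222.02 z 70.14 yaw -0.587 Fu 1.95 Fv -3.86 Fz 6.11 Mz 0.354 w 0.014 gf 30.1
```

Request:
step_arm(
  plan=[
    [[0,0,0,0,0,-0.3],[0,0,-0.02,0,0,-0.4],[0,0,-0.02,0,0,-0.4]],
  ],
)

```text
time_s: 19.47
ee_pos: [0.6185, 0.1299, 0.0702]
eef_rot: [-3.141, -0.002, -0.545]
force: [4.3, -4.9, 2.3]
grip_width: 0.0135
grip_force: 30.0
```

Request:
step_arm(
  plan=[
    [[0,0,0,0,0,0],[0,0,0,0,0,0],[0,0,0,0,0,0],[0,0,0,0,0,0],[0,0,0,0,0,0],[0,0,0,0,0,0]],
  ],
  grip=0.36,
)

```text
time_s: 19.97
ee_pos: [0.6176, 0.1306, 0.0697]
eef_rot: [3.142, 0.0, -0.545]
force: [-0.5, -0.7, -0.1]
grip_width: 0.0339
grip_force: 0.0
```

```bash
python3 - <<'E'
from h import *
uv()
E
```

```text
t 19.97 u -0.03 v 222.59 z 69.71 yaw -0.5448 Fu -0.41 Fv -0.81 Fz -0.08 Mz 0.001 w 0.0339 gf 0.0
```

Released cleanly; lift and check from above.

Request:
step_arm(
  plan=[
    [[0,0,-0.3,0,0,0],[0,0,-0.8,0,0,0],[0,0,-1.6,0,0,0],[0,0,-2.6,0,0,0],[-0.5,0,-3.4,0,0,0],[-1,0,-4,0,0,0],[-1,0,-4,0,0,0],[-1,0,-4,0,0,0]],
  ],
)

```text
time_s: 20.63
ee_pos: [0.5921, 0.1463, 0.1911]
eef_rot: [-3.14, -0.002, -0.544]
force: [0.4, 0.2, -0.9]
grip_width: 0.0337
grip_force: 0.0
```

Request:
step_arm(
  plan=[
    [[0,0,0,0,0,0],[0,0,0,0,0,0],[0,0,0,0,0,0],[0,0,0,0,0,0]],
  ],
)

```text
time_s: 20.97
ee_pos: [0.592, 0.1457, 0.1889]
eef_rot: [3.141, 0.001, -0.545]
force: [0.6, 0.5, 0.6]
grip_width: 0.0341
grip_force: 0.0
```

```bash
python3 - <<'E'
from h import *
uv(); im=shot("wrist","w6.png"); sc=shot("scene","s6.png"); sd=shot("side","d6.png")
f=lambda i,p:cv2.resize(i[p[1]-46:p[1]+44,p[0]-60:p[0]+60,::-1],(400,300),interpolation=2)
b=np.vstack([f(sc,(345,250)),f(sd,(270,240))]); cv2.imwrite("pics/m6.png",np.hstack([cv2.resize(im[40:400,200:440,::-1],(400,600),interpolation=2),b]))
E
```

```text
t 20.97 u -27.59 v 233.71 z 188.88 yaw -0.5452 Fu 0.49 Fv 0.62 Fz 0.62 Mz -0.002 w 0.0341 gf 0.0
```

View pics/m6.png

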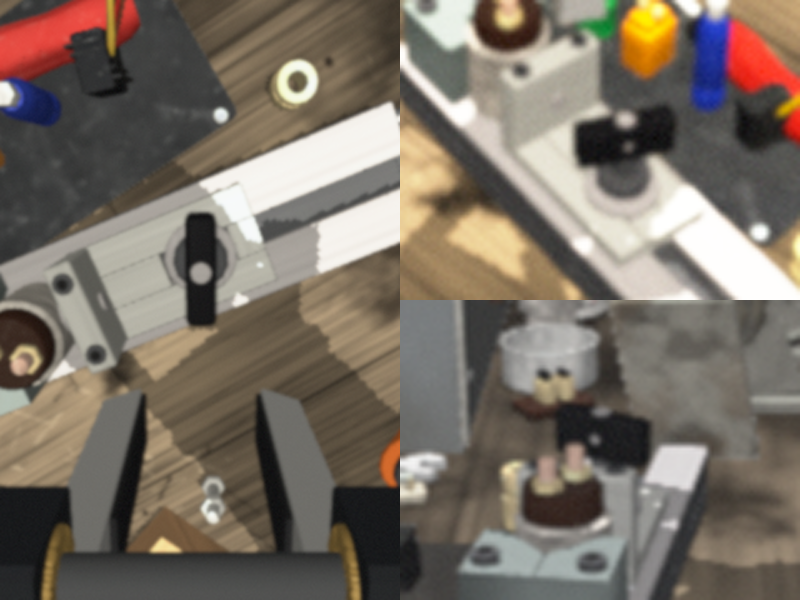

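```bash
python3 -c "
from station import ctrl
print(ctrl.hand_in())"
```

```text
the job is handed in; nothing more can be done
None
```

The job is handed in, but no verdict came back: the solenoid is seated in the V-jaw with the pad pressing about 8–9 N by wrist force, and the T-bolt was turned about 114° at the grip until the torque rose at its stop, then let go upright and locked under the lips.

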